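# Register a well plate in the corner of a warming stage

## Task

Gently slide the clear well plate across the black warming stage until it is fully home in the corner, one long side flush against the far stop bar and its end against the short left-hand stop bar. Then push the post of the pivoting retaining lever round until the post rests against the plate's near long side. Only push with the fingertips: never lift or tip the plate, and leave the bottle, jar and dish where they are; finish clear of everything.

Things in the scene. Friction and masses are not known exactly. Their poses are not given: they have to be found in the camera images.
- plate_center (a point): Centre (10 mm above the underside) of the loose well plate: a pale clear plastic block with 12 round wells, 86 mm along its x, 128 mm along its y, 20 mm high, about 0.12 kg, flat on the stage. It starts within 20 degrees of square to the stage, nearer the robot and farther right (-y) than its home. It slides with ordinary friction, a newton or two.
- corner (a point): Inner corner where the faces of the two stop bars would meet, level with the stage's black top. Axes: x to the stage's far side, y left, z up. Steel bars 12 mm high, 10 mm thick: far stop (face at x = 0 here, from y = -125 to -10 mm) and short left stop (face at y = 0, from x = -65 to -10 mm). With the plate home its centre is at x = -43, y = -64 mm here.
- pivot (a point): Fixed pivot of the retaining lever, at the level of the stage's top, at x = -102, y = +12 mm of the corner's frame; its axes are the stage's. The pivot stack is 16 to 18 mm across and rises 15 mm above the stage's top.
- post (a point): Middle of the steel post at the free end of the retaining lever, 75 mm from the pivot. The post is an upright cylinder of 16 mm diameter, from 2.5 to 32.5 mm above the stage's top (this point is 17.5 mm above it). The lever itself is a flat bar 11 mm wide, its top 12.5 mm above the stage.
- retainer (a joint): Angle of the retaining lever (rad), swinging level over the stage. At 0 it points from the pivot to the stage's near side (-x); it grows counter-clockwise seen from above, so at 1.57 it points to the stage's right (-y). It meets the home plate at about 1.68; travel ends at 1.85. Starts between 0 and 0.4. No spring: it stays where left; about 1 N at the post moves it.
- bottle_mid (a point): Middle of a small white bottle with a blue cap, 44 mm diameter, 85 mm high, standing on the bench to the right of the stage. A bystander.
- jar_mid (a point): Middle of a brown glass jar with a white lid, 52 mm diameter, 60 mm high, on the bench beyond the far side of the stage. A bystander.
- dish_mid (a point): Middle of a round pale clear dish with a lid, 57 mm diameter, 14 mm high, on the bench to the right of the stage. A bystander.
- plate: The same well plate, origin at the centre of its underside, 10 mm below plate_center, same axes.
- stage: Fixed warming stage, a pale slab with a black top 30 mm above the bench, 240 mm (x) by 340 mm (y). This origin is at bench level; the axes are the corner's, and the corner is at x = +100, y = +120 mm here. The slab spans x = -125 to +115 mm and y = -190 to +150 mm here.
There are look-alikes about, which are no part of the job. What is shaped like the plate but orange is not meant.

How it is judged:
By the outcome, as a careful person would: the job done as asked, in the order asked, and still so for the second after the job is handed in, with the robot touching nothing.
It also fails if it takes over 72 s, if anything falls off the work surface, if the arm or the gripper's body presses on something with over 40 N, if the wrist force passes 120 N, or if a joint passes its speed limit or range.

## Robot

A 6-joint arm with a two-finger parallel gripper is mounted at the origin on the work surface. World frame = base frame: x ahead of the robot, y to its left, z up, the work surface at z = 0. Lengths are in mm, angles in rad, forces in N, time in s.
With the tool pointing down it reaches from about 275 to 1000 mm from the base axis. Payload 8.4 kg.
Tool frame: the origin (TCP) lies between the finger pads; the fingertips stand 8 mm ahead of it and the grasp point (between the pads) lies 11 mm behind it (tcp_to_tips is the distance from the TCP to the fingertips, in mm); z points along the fingers, y is the line along which they close (so a half turn about z gives the same grasp; the last joint's range is limited). The gripper opens to 85 mm and grips with 20 to 120 N. Pads are 22 mm wide; open, the fingers measure 114 mm over their backs; the gripper's body (76 mm by 85 mm) begins 54 mm behind the grasp point. The pads swing forward as they close: fully open they stand 13 mm farther back than shut.
Start: joints at [1.317, 0.353, 1.633, -0, 1.155, -0.002], TCP at [155.716, 605.294, 239.281] pointing down, gripper open.
Joint ranges: [-2.63, 2.63], [-0.92, 2.1], [0.06, 2.66], [-1.3, 4.44], [0, 2.69], [-3.02, 3.02]. Speed limits (rad/s): [2.22, 2.22, 2.79, 3.14, 3.14, 3.14].

## Interface

Orientations are given as [roll, pitch, yaw] about the fixed x, y, z axes, in that order (R = Rz(yaw) Ry(pitch) Rx(roll)).
In Python, from rig import * gives the robot as it stands.
- The arm moves only by the tool step_arm, never from a script. Its argument "motion" is a list of rows, each an object with "claw": the finger opening in mm, from 0 to 85.4; "delta_pos": the shift along the tool's x, y, z in mm, a list of three; "turn": the turn about the tool's z in rad. In form: [{"claw": claw, "delta_pos": [dx, dy, dz], "turn": turn}, ...]. A call has 1 to 8 rows; each row shifts and turns the commanded pose from where the row before left it, along the tool's axes as they then stand; what a row does not reach is not made up. A row lasts 1/12 s, in which the tool goes at most 41.7 mm and 7.16 degrees, less where a joint would pass 70% of its speed; a pose out of reach is approached as far as the arm can. A call is refused whole if a number of a shift passes 41.7 or a number of a turn 0.125, either way. A call with a gripper value outside its range is refused whole. The fingers move at their own pace and stop on an object; "force" is the grip in N (left out, the last holds). Time passes only in rows, so rows that do not move let the fingers close. It gives the time, the measured TCP pose, the force, the opening and the grip force at its end, in the units of the state.
- sense(): the state, without advancing time (a new reading comes with each control period).
- grab_frame(name): name is "side" or "top" or "wrist"; returns a dict with "img" (384x512x3 uint8, red, green, blue), "vertical_fov" (degrees; the focal length in pixels is half the picture's height over the tangent of half this angle, whatever the lens; pixels are square), "cx", "cy" (the principal point, pixels), "D" ([k1, k2, p1, p2, k3] as OpenCV has them; the pictures are not rectified), "R" (3x3) and "t" (3): a world point X has camera coordinates R X + t. Camera axes: x right, y down, z forward; pixel columns grow to the right and rows downward; lengths in mm; the calibration is good to about 2 mm. A picture is of the moment at which its call begins. There is no depth.
- sign_off(): hands the job in; it is judged then, once.
The state is a dict: "clock": time; "qpos": joint angles; "qvel": joint speeds; "joint_efforts": joint torques, N m; "eef_pos": TCP position; "tcp_rot": TCP orientation; "contact_force": force on the tool from outside, world axes, zero at the start; "wrist_torque": the same for the moment, N m; "opening": opening from 0.0 (shut) to 1.0 (fully open); "grasp_force": force on a finger pad.
Only numpy, scipy, OpenCV 4.12 (cv2) and the standard library are available. Lean on these libraries where they do the work, as an engineer would, in place of code of your own. Each camera call takes 0.05 s, during which the arm holds its last target. There are 200 camera calls.

## Working session

There is one attempt and no reset: what is moved stays moved. The work goes in short steps, Python scripts to look and compute and a tool call to move; the robot and the scene stay as the last step left them, time stands still between calls to the robot, and variables do not carry over. Pictures are saved under pics/ and viewed, at most 10 in all, crops included, and the job is handed in when it is done.

Besides the shell and the picture viewer there is one more tool, called after "Call:" in YAML: its name, and indented under it one key for each argument. step_arm: Moves the arm, as the interface text tells. Its arguments: {"type":"object","properties":{"motion":{"type":"array","items":{"type":"object","properties":{"claw":{"type":"number"},"delta_pos":{"type":"array","items":{"type":"number"}},"turn":{"type":"number"}}}},"force":{"type":"number"}},"required":["motion"]}

```bash
mkdir -p pics; cat > h.py <<'E'
from rig import *
import numpy as np, cv2
def grab(n,save=None):
    f=grab_frame(n)
    if save: cv2.imwrite('pics/'+save,cv2.cvtColor(f['img'],cv2.COLOR_RGB2BGR))
    return f
def K(f):
    h=f['img'].shape[0]; F=h/2/np.tan(np.radians(f['vertical_fov'])/2)
    return np.array([[F,0,f['cx']],[0,F,f['cy']],[0,0,1.]])
def onplane(f,px,z):
    p=cv2.undistortPoints(np.array(px,float).reshape(-1,1,2),K(f),np.array(f['D'],float)).reshape(-1,2)
    R=np.array(f['R']);t=np.array(f['t']);c=-R.T@t
    d=np.c_[p,np.ones(len(p))]@R
    return c+d*((z-c[2])/d[:,2])[:,None]
def proj(f,X):
    R=np.array(f['R']);return cv2.projectPoints(np.array(X,float).reshape(-1,3),cv2.Rodrigues(R)[0],np.array(f['t'],float),K(f),np.array(f['D'],float))[0].reshape(-1,2)
E
python3 - <<'E'
from h import *
a=grab('top','top0.png');b=grab('side','side0.png');
for f in(a,b): print(f['vertical_fov'],-np.array(f['R']).T@f['t'])
s=sense();print(s['eef_pos'],s['tcp_rot'],s['clock'],s['opening'])
E
```

```text
53.317049734106526 [478.49176862 -49.59783669 966.84912739]
46.14556986358501 [589.7420429  576.91391412 662.99331494]
[155.61624231 604.88556002 238.62201974] [-3.14032234e+00  1.79721733e-05  2.88981547e+00] 0.1 0.9990107056675468
```

View pics/top0.png

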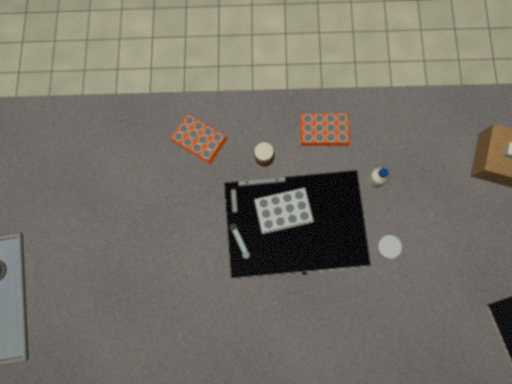

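View pics/side0.png

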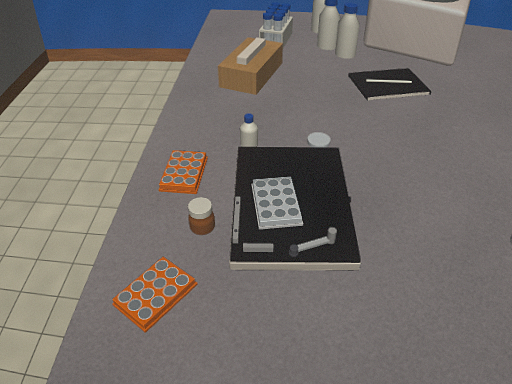

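The top view shows the pale plate at about (284,210), the far stop at (262,182), the short left stop at (234,201), the pivot at (234,228) and the post at (245,255). Two orange look-alikes sit at (199,138) and (325,128). Only the pale plate on the black stage fits the description.

```bash
cat > m.py <<'E'
from h import *
import sys
def stage(f,lo=45):
    g=f['img'].max(2); m=(g<lo).astype(np.uint8)
    m=cv2.morphologyEx(m,cv2.MORPH_CLOSE,np.ones((5,5)))
    c=max([c for c in cv2.findContours(m,cv2.RETR_EXTERNAL,cv2.CHAIN_APPROX_NONE)[0]],key=cv2.contourArea)
    return cv2.convexHull(c)
def plate(f,hull):
    im=f['img'].astype(int); m=np.zeros(im.shape[:2],np.uint8); cv2.fillConvexPoly(m,hull,1); m=cv2.erode(m,np.ones((5,5)))
    m&=((im.min(2)>85)).astype(np.uint8)
    cs=cv2.findContours(m,cv2.RETR_EXTERNAL,cv2.CHAIN_APPROX_NONE)[0]
    return sorted(cs,key=cv2.contourArea)[::-1]
E
python3 - <<'E'
from m import *
for n in('top','side'):
    f=grab(n); h=stage(f)
    H=onplane(f,h.reshape(-1,2),30)[:,:2].astype(np.float32)
    r=cv2.minAreaRect(H);print(n,'stage',r, cv2.boxPoints(r).round(0).tolist())
    for c in plate(f,h)[:5]:
        z=50 if cv2.contourArea(c)>600 else 42
        P=onplane(f,c.reshape(-1,2),z)[:,:2].astype(np.float32)
        print(cv2.contourArea(c),c.reshape(-1,2).mean(0).round(),[np.round(v,1) for v in cv2.minAreaRect(P)])
f=grab('top')
cv2.imwrite('pics/c.png',cv2.resize(cv2.cvtColor(f['img'][165:285,215:375],cv2.COLOR_RGB2BGR),None,fx=5,fy=5,interpolation=cv2.INTER_CUBIC))
E
```

```text
top stage ((578.346435546875, -104.61184692382812), (238.5991668701172, 331.78570556640625), 4.363364219665527) [[447.0, 52.0], [472.0, -279.0], [710.0, -261.0], [685.0, 70.0]]
1826.5 [283. 210.] [array([610.4, -75.5]), array([ 87.7, 128.6]), np.float64(12.1)]
141.5 [241. 243.] [array([533.5,  29.1]), array([76.2, 14. ]), np.float64(23.7)]
72.0 [234. 200.] [array([637.5,  45.4]), array([52.9, 10.7]), np.float64(4.1)]
37.5 [262. 182.] [array([682.4, -23.9]), array([  4.8, 112.2]), np.float64(4.6)]
side stage ((578.0724487304688, -102.89309692382812), (237.67193603515625, 339.5286560058594), 4.083074569702148) [[447.0, 58.0], [472.0, -281.0], [709.0, -264.0], [685.0, 75.0]]
2051.5 [276. 203.] [array([610.9, -66.4]), array([ 84.9, 141.7]), np.float64(12.2)]
282.5 [318. 240.] [array([525.6,  25.7]), array([90.7, 32.8]), np.float64(38.6)]
225.0 [258. 247.] [array([635.2,  48.3]), array([54.5, 19. ]), np.float64(5.2)]
115.5 [237. 219.] [array([682.2, -19.6]), array([  7.5, 120.1]), np.float64(4.6)]
```

View pics/c.png

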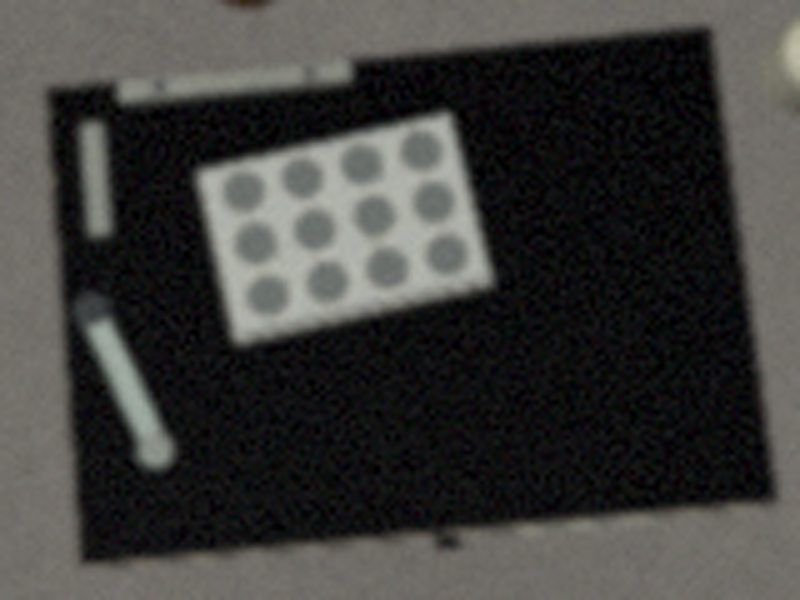

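The enlarged crop confirms it: the pale 12-well plate, about 86x128 mm, lies on the stage at yaw 12° and world (610,-75). The stage is at yaw 4.3° with its corner at about (672,43). I'll move over now.

Call:
step_arm:
  motion:
    - {"turn": -0.109}
    - {"turn": -0.109}
    - {"turn": -0.109}
    - {"delta_pos": [-14, -30, 0]}
    - {"delta_pos": [-14, -30, 0]}
    - {"delta_pos": [-14, -30, 0]}
    - {"delta_pos": [-14, -30, 0]}
    - {"delta_pos": [-14, -30, 0]}

```text
schema error: expected keys claw, delta_pos, turn
```

Call:
step_arm:
  motion:
    - {"delta_pos": [-14, -32, 0]}
    - {"delta_pos": [-14, -32, 0]}
    - {"delta_pos": [-14, -32, 0]}
    - {"delta_pos": [-14, -32, 0]}
    - {"delta_pos": [-14, -32, 0]}
    - {"delta_pos": [-14, -32, 0]}
    - {"delta_pos": [-14, -32, 0]}
    - {"delta_pos": [-14, -32, 0]}

```text
schema error: expected keys claw, delta_pos, turn
```

```bash
python3 - <<'E'
from h import *
import rig
s=sense();print(s['eef_pos'],s['tcp_rot'],s['clock'],s['contact_force'],s['opening'],s['qpos'])
print([n for n in dir(rig) if not n.startswith('_')], getattr(rig,'tcp_to_tips',None))
E
```

```text
[155.66469154 605.09760963 238.95346449] [-3.14094494e+00 -1.03440472e-05  2.88978908e+00] 0.25 [-0.14488447 -0.78736645  0.40277911] 0.9997963699961241 [ 1.31659521e+00  3.53316104e-01  1.63370338e+00  9.60897210e-06
  1.15522091e+00 -2.40142785e-03]
['MotionError', 'grab_frame', 'sense', 'sign_off', 'tcp_to_tips'] 8.0
```

Call:
step_arm:
  motion:
    - {"claw": 70, "delta_pos": [0, 0, 0], "turn": -0.109}
    - {"claw": 70, "delta_pos": [0, 0, 0], "turn": -0.109}
    - {"claw": 70, "delta_pos": [0, 0, 0], "turn": -0.109}
    - {"claw": 70, "delta_pos": [-14, -30, 0], "turn": 0}
    - {"claw": 70, "delta_pos": [-14, -30, 0], "turn": 0}
    - {"claw": 70, "delta_pos": [-14, -30, 0], "turn": 0}
    - {"claw": 70, "delta_pos": [-14, -30, 0], "turn": 0}
    - {"claw": 70, "delta_pos": [-14, -30, 0], "turn": 0}

```text
clock: 0.92
eef_pos: [237.2, 459.6, 239.2]
tcp_rot: [-3.142, 0.0, -3.066]
contact_force: [0.7, 0.2, -0.5]
opening: 0.822
grasp_force: 0.0
```

Call:
step_arm:
  motion:
    - {"claw": 70, "delta_pos": [-14, -32, 0], "turn": 0}
    - {"claw": 70, "delta_pos": [-14, -32, 0], "turn": 0}
    - {"claw": 70, "delta_pos": [-14, -32, 0], "turn": 0}
    - {"claw": 70, "delta_pos": [-14, -32, 0], "turn": 0}
    - {"claw": 70, "delta_pos": [-14, -32, 0], "turn": 0}
    - {"claw": 70, "delta_pos": [-14, -32, 0], "turn": 0}
    - {"claw": 70, "delta_pos": [-14, -32, 0], "turn": 0}
    - {"claw": 70, "delta_pos": [-14, -32, 0], "turn": 0}

```text
clock: 1.58
eef_pos: [368.1, 212.5, 239.5]
tcp_rot: [3.141, 0.0, -3.066]
contact_force: [0.7, 0.5, -0.6]
opening: 0.822
grasp_force: 0.0
```

Call:
step_arm:
  motion:
    - {"claw": 70, "delta_pos": [-17, -38, 0], "turn": 0}
    - {"claw": 70, "delta_pos": [-17, -38, 0], "turn": 0}
    - {"claw": 70, "delta_pos": [-17, -38, 0], "turn": 0}
    - {"claw": 70, "delta_pos": [-17, -38, 0], "turn": 0}
    - {"claw": 70, "delta_pos": [-17, -38, 0], "turn": 0}
    - {"claw": 70, "delta_pos": [-17, -38, 0], "turn": 0}
    - {"claw": 70, "delta_pos": [-17, -38, 0], "turn": 0}
    - {"claw": 70, "delta_pos": [-17, -38, 0], "turn": 0}

```text
clock: 2.25
eef_pos: [526.7, -81.0, 239.4]
tcp_rot: [3.142, 0.0, -3.067]
contact_force: [0.6, 1.1, 0.3]
opening: 0.819
grasp_force: 0.0
```

Call:
step_arm:
  motion:
    - {"claw": 70, "delta_pos": [0, 0, 35], "turn": 0}
    - {"claw": 70, "delta_pos": [0, 0, 35], "turn": 0}
    - {"claw": 70, "delta_pos": [0, 0, 30], "turn": 0}
    - {"claw": 70, "delta_pos": [0, 0, 0], "turn": 0}

```text
clock: 2.58
eef_pos: [522.4, -78.6, 134.1]
tcp_rot: [3.14, -0.009, -3.067]
contact_force: [-0.9, 0.8, -1.4]
opening: 0.819
grasp_force: 0.0
```

```bash
python3 - <<'E'
from h import *
s=sense();print(s['eef_pos'],s['tcp_rot'],s['clock'])
f=grab('wrist','w1.png'); np.set_printoptions(suppress=True,precision=1)
print(-np.array(f['R']).T@f['t'],proj(f,[672.3,43.5,30]))
E
```

```text
[522.36373527 -78.64405801 134.13788228] [ 3.13956964 -0.00873341 -3.06718443] 2.5833
[439.2 -86.2 268.8] [[380.8 361.4]]
```

View pics/w1.png

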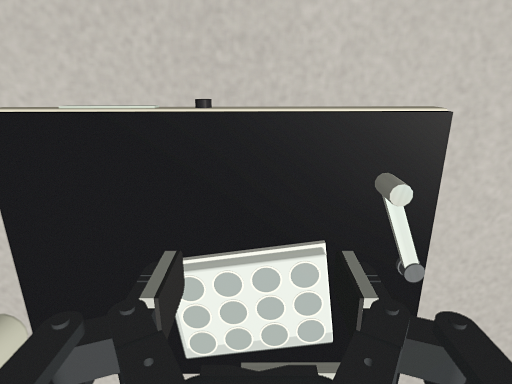

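The wrist view has its near side at the top. The plate is at about (255,300) between the finger outlines, whose tips are at x=183 and x=343. The post top is at (401,194) and the pivot at (412,272).

```bash
python3 - <<'E'
from h import *
np.set_printoptions(suppress=True,precision=1)
s=sense();print(s['eef_pos'],s['tcp_rot'])
f=grab('wrist')
print(K(f)[0,0],f['D'],np.array(f['R']))
print(onplane(f,[[401,194]],62.5),onplane(f,[[412,272]],45),onplane(f,[[325,250],[184,268],[332,343],[186,358]],50))
for z in (122,126,130,134,138): print(z,onplane(f,[[183,252],[163,252],[343,252],[363,252]],z).tolist())
E
```

```text
[523.9 -78.6 136.9] [ 3.1 -0.  -3.1]
332.5264156378862 [0. 0. 0. 0. 0.] [[-0.1  1.   0. ]
 [ 0.9  0.1  0.3]
 [ 0.3  0.  -0.9]]
[[504.7  13.9  62.5]] [[573.   44.4  45. ]] [[ 556.4  -27.3   50. ]
 [ 579.6 -132.1   50. ]
 [ 641.5   -9.6   50. ]
 [ 666.3 -130.    50. ]]
122 [[525.1405392265724, -117.71090419026038, 122.0], [525.8931139014044, -127.76147256463099, 122.0], [519.0939696129083, -37.22886119988553, 122.0], [518.3354908216791, -27.166775518496166, 122.0]]
126 [[522.8724851341658, -116.86553826264839, 126.0], [523.6049150374647, -126.64707499079286, 126.0], [516.9877689119311, -38.53782283971314, 126.0], [516.2495929324664, -28.745077097568974, 126.0]]
130 [[520.6044310417591, -116.02017233503639, 130.0], [521.316716173525, -125.53267741695474, 130.0], [514.8815682109538, -39.846784479540744, 130.0], [514.1636950432537, -30.323378676641767, 130.0]]
134 [[518.3363769493524, -115.17480640742441, 134.0], [519.0285173095855, -124.41827984311661, 134.0], [512.7753675099765, -41.15574611936835, 134.0], [512.077797154041, -31.901680255714574, 134.0]]
138 [[516.0683228569458, -114.32944047981242, 138.0], [516.7403184456458, -123.30388226927849, 138.0], [510.66916680899925, -42.464707759195974, 138.0], [509.99189926482836, -33.479981834787374, 138.0]]
```

Call:
step_arm:
  motion:
    - {"claw": 70, "delta_pos": [0, 0, 25], "turn": 0}
    - {"claw": 70, "delta_pos": [0, 0, 25], "turn": 0}
    - {"claw": 70, "delta_pos": [0, 0, 20], "turn": 0}
    - {"claw": 70, "delta_pos": [0, 0, 12], "turn": 0}
    - {"claw": 70, "delta_pos": [0, 0, 8], "turn": 0}
    - {"claw": 70, "delta_pos": [0, 0, 6], "turn": 0}
    - {"claw": 70, "delta_pos": [0, 0, 3], "turn": 0}
    - {"claw": 70, "delta_pos": [0, 0, 1], "turn": 0}

```text
clock: 3.35
eef_pos: [526.8, -78.8, 39.8]
tcp_rot: [-3.141, 0.001, -3.066]
contact_force: [-0.3, 0.1, 0.4]
opening: 0.819
grasp_force: 0.0
```

Call:
step_arm:
  motion:
    - {"claw": 70, "delta_pos": [0, 0, 0], "turn": 0}
    - {"claw": 70, "delta_pos": [0, 0, 0], "turn": 0}

```text
clock: 3.52
eef_pos: [526.7, -78.9, 40.0]
tcp_rot: [-3.141, 0.001, -3.066]
contact_force: [-0.2, -0.7, 0.6]
opening: 0.821
grasp_force: 0.0
```

Call:
step_arm:
  motion:
    - {"claw": 70, "delta_pos": [-9, 0, 2], "turn": 0}
    - {"claw": 70, "delta_pos": [-6, 0, 0], "turn": 0}
    - {"claw": 70, "delta_pos": [-5, 0, 0], "turn": 0}
    - {"claw": 70, "delta_pos": [-5, 0, 0], "turn": 0}
    - {"claw": 70, "delta_pos": [-5, 0, 0], "turn": 0}
    - {"claw": 70, "delta_pos": [-5, 0, 0], "turn": 0}
    - {"claw": 70, "delta_pos": [-4, 0, 0], "turn": 0}
    - {"claw": 70, "delta_pos": [-4, 0, 0], "turn": 0}

```text
clock: 4.18
eef_pos: [569.3, -75.5, 37.2]
tcp_rot: [3.142, -0.0, -3.066]
contact_force: [-0.7, -0.0, -0.3]
opening: 0.822
grasp_force: 0.4
```

```bash
cat > pl.py <<'E'
from m import *
np.set_printoptions(suppress=True,precision=1)
a=np.radians(4.33);C=np.array([672.3,43.5]);Rs=np.array([[np.cos(a),-np.sin(a)],[np.sin(a),np.cos(a)]])
s=sense();print('tcp corner',(np.array(s['eef_pos'])[:2]-C)@Rs,s['eef_pos'],s['contact_force'],s['clock'])
def rep(n='top'):
    f=grab(n);h=stage(f)
    for c in plate(f,h)[:3]:
        ar=cv2.contourArea(c)
        P=(onplane(f,c.reshape(-1,2),50 if ar>600 else 42)[:,:2]-C)@Rs
        r=cv2.minAreaRect(P.astype(np.float32));print(ar,np.array(r[0]),np.array(r[1]),round(r[2],1))
E
python3 -c "from pl import *;rep();grab('wrist','w2.png')"
```

```text
tcp corner [-111.7 -110.9] [569.3 -75.5  37.2] [-0.7 -0.  -0.3] 4.1833
1144.5 [ -79.9 -221.9] [206.7  76.8] 25.0
0.0 [-101.9 -195.5] [0. 0.] 0.0
0.0 [-109.4 -197.1] [0. 0.] 0.0
```

View pics/w2.png

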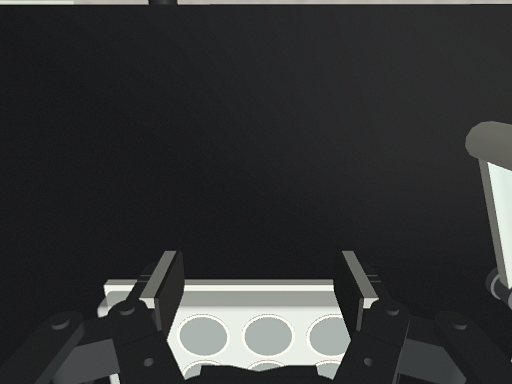

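The near edge is now level at row ~280, so the plate is square on both fingertips. I'll push it near the far stop and then back off.

Call:
step_arm:
  motion:
    - {"claw": 70, "delta_pos": [-4, 0, 0], "turn": 0}
    - {"claw": 70, "delta_pos": [-4, 0, 0], "turn": 0}
    - {"claw": 70, "delta_pos": [-2, 0, 0], "turn": 0}
    - {"claw": 70, "delta_pos": [0, 0, 0], "turn": 0}
    - {"claw": 70, "delta_pos": [10, 0, 0], "turn": 0}
    - {"claw": 70, "delta_pos": [20, 0, 0], "turn": 0}
    - {"claw": 70, "delta_pos": [20, 0, -10], "turn": 0}
    - {"claw": 70, "delta_pos": [10, 0, -30], "turn": 0}

```text
clock: 4.95
eef_pos: [513.0, -78.8, 74.0]
tcp_rot: [3.14, -0.009, -3.066]
contact_force: [-0.7, -0.2, 0.5]
opening: 0.82
grasp_force: 0.0
```

Call:
step_arm:
  motion:
    - {"claw": 45, "delta_pos": [0, -30, -30], "turn": 0.12}
    - {"claw": 45, "delta_pos": [0, -30, -20], "turn": 0.12}
    - {"claw": 45, "delta_pos": [0, 0, 0], "turn": 0.12}
    - {"claw": 45, "delta_pos": [0, 0, 0], "turn": 0.12}
    - {"claw": 45, "delta_pos": [0, 0, 0], "turn": 0.12}
    - {"claw": 45, "delta_pos": [0, 0, 0], "turn": 0.12}
    - {"claw": 45, "delta_pos": [0, 0, 0], "turn": 0.12}
    - {"claw": 45, "delta_pos": [0, 0, 0], "turn": 0.12}

```text
clock: 5.62
eef_pos: [519.0, -138.7, 126.7]
tcp_rot: [-3.141, -0.0, 2.251]
contact_force: [0.4, -0.2, -0.1]
opening: 0.527
grasp_force: 0.0
```

Call:
step_arm:
  motion:
    - {"claw": 45, "delta_pos": [0, 0, 0], "turn": 0.12}
    - {"claw": 45, "delta_pos": [0, 0, 0], "turn": 0.12}
    - {"claw": 45, "delta_pos": [0, 0, 0], "turn": 0.12}
    - {"claw": 45, "delta_pos": [0, 0, 0], "turn": 0.12}
    - {"claw": 45, "delta_pos": [0, 0, 0], "turn": 0.12}
    - {"claw": 45, "delta_pos": [0, 0, 0], "turn": 0.011}
    - {"claw": 45, "delta_pos": [0, 0, 0], "turn": 0}

```text
clock: 6.2
eef_pos: [519.4, -138.6, 126.7]
tcp_rot: [-3.141, -0.0, 1.648]
contact_force: [-0.4, -0.2, 0.4]
opening: 0.525
grasp_force: 0.0
```

```bash
python3 -c "
from pl import *
print(s['tcp_rot'],s['qpos'],s['opening']);rep();rep('side')"
```

```text
tcp corner [-166.2 -170.1] [ 519.4 -138.6  126.7] [-0.4 -0.2  0.4] 6.2
[-3.1 -0.   1.6] [-0.3  0.4  1.9 -0.   0.9 -0.3] 0.5245570322436489
376.0 [-65.5 -69.2] [95.8 46.3] 37.2
135.5 [-139.5   -4. ] [74.2 13.9] 19.1
56.5 [-34.6   4.3] [ 9.1 52.9] 89.9
6460.0 [-273.7 -302.4] [640.3 191.4] 63.7
2019.0 [ -47.9 -109.8] [ 84.4 141.8] 0.0
1622.0 [-142.5 -407.9] [354.5 123.8] 60.3
```

Call:
step_arm:
  motion:
    - {"claw": 45, "delta_pos": [-25, 10, 0], "turn": 0}
    - {"claw": 45, "delta_pos": [-20, 28, 0], "turn": 0}
    - {"claw": 45, "delta_pos": [0, 30, 0], "turn": 0}
    - {"claw": 45, "delta_pos": [0, 30, 0], "turn": 0}
    - {"claw": 45, "delta_pos": [0, 20, 15], "turn": 0}
    - {"claw": 45, "delta_pos": [0, 0, 25], "turn": 0}
    - {"claw": 45, "delta_pos": [0, 0, 20], "turn": 0}
    - {"claw": 45, "delta_pos": [0, 0, 10], "turn": 0}

```text
clock: 6.97
eef_pos: [639.7, -174.2, 53.9]
tcp_rot: [-3.138, -0.001, 1.649]
contact_force: [-1.7, -0.0, -0.3]
opening: 0.527
grasp_force: 0.0
```

Call:
step_arm:
  motion:
    - {"claw": 45, "delta_pos": [0, 0, 8], "turn": 0}
    - {"claw": 45, "delta_pos": [0, 0, 6], "turn": 0}
    - {"claw": 45, "delta_pos": [0, 0, 3], "turn": 0}
    - {"claw": 45, "delta_pos": [0, 0, 0], "turn": 0}

```text
clock: 7.3
eef_pos: [641.1, -174.8, 39.9]
tcp_rot: [3.141, 0.0, 1.646]
contact_force: [-0.6, -0.1, 0.0]
opening: 0.53
grasp_force: 0.0
```

```bash
python3 -c "
from pl import *
print(s['tcp_rot']);rep('side');grab('wrist','w3.png')"
```

```text
tcp corner [ -47.6 -215.3] [ 641.1 -174.8   39.9] [-0.6 -0.1  0. ] 7.3
[3.1 0.  1.6]
2016.5 [ -47.9 -110.1] [ 84.4 141.2] 0.0
548.0 [-122.2 -353.8] [ 66.5 177.7] 33.8
288.5 [-147.6   -6.7] [90.7 32.8] 34.3
```

View pics/w3.png

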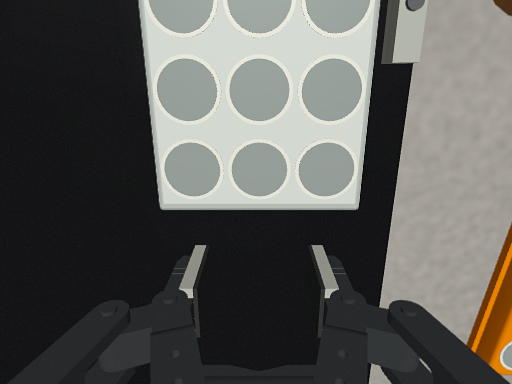

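The wrist view shows the plate's right end at row ~208, columns 161–358, square on and centred on the two tips at row 245.

```bash
python3 -c "
from pl import *
f=grab('wrist')
print((onplane(f,[[161,209],[358,209],[413,62]],30)[:,:2]-C)@Rs,(onplane(f,[[163,203],[356,203],[384,40]],50)[:,:2]-C)@Rs)
print((onplane(f,[[421,62],[390,62],[424,5]],42)[:,:2]-C)@Rs)
for z in(32,36,40):print((onplane(f,[[207,245],[312,245]],z)[:,:2]-C)@Rs)"
```

```text
tcp corner [ -47.1 -215.5] [ 641.6 -174.9   40.6] [-0.2  0.6  0.9] 7.4
[[ -94.1 -191.3]
 [  -1.9 -191.3]
 [  14.2 -127.2]] [[ -86.7 -180.7]
 [  -9.4 -180.7]
 [  -5.5 -121. ]]
[[  11.9 -127.7]
 [   0.4 -127.7]
 [  10.  -108.9]]
[[ -73.1 -209.1]
 [ -22.8 -209.1]]
[[ -72.4 -207. ]
 [ -23.5 -207. ]]
[[ -71.8 -204.8]
 [ -24.2 -204.9]]
```

Call:
step_arm:
  motion:
    - {"claw": 45, "delta_pos": [10, 0, 2], "turn": 0}
    - {"claw": 45, "delta_pos": [6, 0, 0], "turn": 0}
    - {"claw": 45, "delta_pos": [5, 0, 0], "turn": 0}
    - {"claw": 45, "delta_pos": [5, 0, 0], "turn": 0}
    - {"claw": 45, "delta_pos": [5, 0, 0], "turn": 0}
    - {"claw": 45, "delta_pos": [5, 0, 0], "turn": 0}
    - {"claw": 45, "delta_pos": [5, 0, 0], "turn": 0}
    - {"claw": 45, "delta_pos": [5, 0, 0], "turn": 0}

```text
clock: 8.12
eef_pos: [637.7, -128.4, 37.9]
tcp_rot: [3.141, 0.0, 1.646]
contact_force: [0.2, -1.9, 1.2]
opening: 0.527
grasp_force: 0.7
```

Call:
step_arm:
  motion:
    - {"claw": 45, "delta_pos": [5, 0, 0], "turn": 0}
    - {"claw": 45, "delta_pos": [5, 0, 0], "turn": 0}
    - {"claw": 45, "delta_pos": [4, 0, 0], "turn": 0}
    - {"claw": 45, "delta_pos": [3, 0, 0], "turn": 0}
    - {"claw": 45, "delta_pos": [3, 0, 0], "turn": 0}
    - {"claw": 45, "delta_pos": [2, 0, 0], "turn": 0}
    - {"claw": 45, "delta_pos": [0, 0, 0], "turn": 0}

```text
clock: 8.7
eef_pos: [635.9, -106.4, 37.7]
tcp_rot: [-3.141, -0.0, 1.646]
contact_force: [0.4, 0.2, -0.4]
opening: 0.526
grasp_force: 0.0
```

```bash
python3 -c "
from pl import *
rep('side');grab('wrist','w4.png')"
```

```text
tcp corner [ -47.6 -146.7] [ 635.9 -106.4   37.7] [ 0.4  0.2 -0.4] 8.7
2489.5 [-47.8 -68.6] [ 84.4 185.6] 0.0
361.5 [-143.  -333.7] [92.5 72.9] 1.0
285.5 [-147.9   -6.5] [90.8 32.5] 35.0
```

View pics/w4.png

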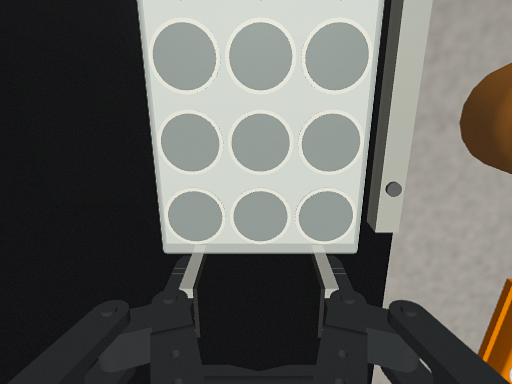

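The plate is still square with its end on both tips, and it leaves a thin gap to the far stop at columns 357–370. I'll finish the y push in small steps.

Call:
step_arm:
  motion:
    - {"claw": 45, "delta_pos": [1.5, 0, 0], "turn": 0}
    - {"claw": 45, "delta_pos": [1.5, 0, 0], "turn": 0}
    - {"claw": 45, "delta_pos": [1.5, 0, 0], "turn": 0}
    - {"claw": 45, "delta_pos": [1, 0, 0], "turn": 0}

```text
clock: 9.13
eef_pos: [635.5, -101.3, 37.7]
tcp_rot: [-3.141, -0.0, 1.646]
contact_force: [0.3, -0.0, 0.2]
opening: 0.527
grasp_force: 0.3
```

Call:
step_arm:
  motion:
    - {"claw": 45, "delta_pos": [1, 0, 0], "turn": 0}
    - {"claw": 45, "delta_pos": [1, 0, 0], "turn": 0}

```text
clock: 9.3
eef_pos: [635.6, -100.2, 37.8]
tcp_rot: [3.141, 0.001, 1.647]
contact_force: [0.7, -10.3, 0.3]
opening: 0.526
grasp_force: 5.3
```

Call:
step_arm:
  motion:
    - {"claw": 45, "delta_pos": [1, 0, 0], "turn": 0}
    - {"claw": 45, "delta_pos": [1, 0, 0], "turn": 0}

```text
clock: 9.47
eef_pos: [635.6, -100.1, 38.1]
tcp_rot: [3.141, 0.004, 1.647]
contact_force: [-1.0, -21.3, 0.2]
opening: 0.529
grasp_force: 10.4
```

The 21 N reading is the plate seated on the left stop. I'll back off, rise and go round to the near side.

Call:
step_arm:
  motion:
    - {"claw": 45, "delta_pos": [-7, 0, 0], "turn": 0}
    - {"claw": 45, "delta_pos": [-15, 0, 0], "turn": 0}
    - {"claw": 45, "delta_pos": [0, 0, -30], "turn": 0}
    - {"claw": 45, "delta_pos": [0, 0, -35], "turn": 0}
    - {"claw": 45, "delta_pos": [0, -20, -25], "turn": 0}
    - {"claw": 45, "delta_pos": [24, -30, 0], "turn": 0}
    - {"claw": 45, "delta_pos": [24, -30, 0], "turn": 0}
    - {"claw": 45, "delta_pos": [24, -10, 0], "turn": 0}

```text
clock: 10.13
eef_pos: [537.8, -54.6, 127.8]
tcp_rot: [-3.139, -0.001, 1.644]
contact_force: [-0.1, -0.7, -0.3]
opening: 0.53
grasp_force: 0.0
```

Call:
step_arm:
  motion:
    - {"claw": 50, "delta_pos": [22, 0, 0], "turn": -0.12}
    - {"claw": 50, "delta_pos": [0, 0, 0], "turn": -0.12}
    - {"claw": 50, "delta_pos": [0, 0, 0], "turn": -0.12}
    - {"claw": 50, "delta_pos": [0, 0, 0], "turn": -0.12}
    - {"claw": 50, "delta_pos": [0, 0, 0], "turn": -0.12}
    - {"claw": 50, "delta_pos": [0, 0, 0], "turn": -0.12}
    - {"claw": 50, "delta_pos": [0, 0, 0], "turn": -0.12}
    - {"claw": 50, "delta_pos": [0, 0, 0], "turn": -0.12}

```text
clock: 10.8
eef_pos: [540.3, -32.8, 127.9]
tcp_rot: [3.141, 0.0, 2.611]
contact_force: [0.2, -0.6, -0.0]
opening: 0.585
grasp_force: 0.0
```

Call:
step_arm:
  motion:
    - {"claw": 50, "delta_pos": [0, 0, 0], "turn": -0.12}
    - {"claw": 50, "delta_pos": [0, 0, 0], "turn": -0.12}
    - {"claw": 50, "delta_pos": [0, 0, 0], "turn": -0.12}
    - {"claw": 50, "delta_pos": [0, 0, 0], "turn": -0.12}
    - {"claw": 50, "delta_pos": [0, 0, 0], "turn": -0.12}
    - {"claw": 50, "delta_pos": [0, 0, 0], "turn": -0.011}
    - {"claw": 50, "delta_pos": [0, 0, 0], "turn": 0}

```text
clock: 11.38
eef_pos: [540.3, -32.8, 127.8]
tcp_rot: [3.141, 0.0, -3.069]
contact_force: [0.1, -0.1, 0.9]
opening: 0.586
grasp_force: 0.0
```

```bash
python3 -c "
from pl import *
print(s['tcp_rot']);rep('side')"
```

```text
tcp corner [-137.4  -66.1] [540.3 -32.8 127.8] [ 0.1 -0.1  0.9] 11.3833
[ 3.1  0.  -3.1]
2431.5 [-47.6 -50.5] [ 84.5 149.2] 0.1
1099.0 [-111.5 -333. ] [210.5 109.5] 51.4
415.5 [-214.6 -207.9] [316.5  35.4] 85.4
```

Call:
step_arm:
  motion:
    - {"claw": 50, "delta_pos": [0, 0, 25], "turn": 0}
    - {"claw": 50, "delta_pos": [0, 0, 25], "turn": 0}
    - {"claw": 50, "delta_pos": [0, 0, 18], "turn": 0}
    - {"claw": 50, "delta_pos": [0, 0, 10], "turn": 0}
    - {"claw": 50, "delta_pos": [0, 0, 6], "turn": 0}
    - {"claw": 50, "delta_pos": [0, 0, 4], "turn": 0}
    - {"claw": 50, "delta_pos": [0, 0, 1], "turn": 0}
    - {"claw": 50, "delta_pos": [0, 0, 0], "turn": 0}

```text
clock: 12.1
eef_pos: [540.6, -32.4, 39.2]
tcp_rot: [-3.142, 0.001, -3.067]
contact_force: [-0.2, -0.8, -0.1]
opening: 0.586
grasp_force: 0.0
```

Call:
step_arm:
  motion:
    - {"claw": 50, "delta_pos": [-8, 0, 0], "turn": 0}
    - {"claw": 50, "delta_pos": [-8, 0, 0], "turn": 0}
    - {"claw": 50, "delta_pos": [-7, 0, 0], "turn": 0}
    - {"claw": 50, "delta_pos": [-5, 0, 0], "turn": 0}
    - {"claw": 50, "delta_pos": [-3, 0, 0], "turn": 0}
    - {"claw": 50, "delta_pos": [-2, 0, 0], "turn": 0}
    - {"claw": 50, "delta_pos": [-2, 0, 0], "turn": 0}
    - {"claw": 50, "delta_pos": [-1, 0, 0], "turn": 0}

```text
clock: 12.77
eef_pos: [576.1, -29.6, 38.6]
tcp_rot: [3.142, -0.0, -3.066]
contact_force: [-0.1, 0.3, -0.4]
opening: 0.585
grasp_force: 0.0
```

Call:
step_arm:
  motion:
    - {"claw": 50, "delta_pos": [-1, 0, 0], "turn": 0}
    - {"claw": 50, "delta_pos": [-1, 0, 0], "turn": 0}
    - {"claw": 50, "delta_pos": [-1, 0, 0], "turn": 0}

```text
clock: 13.02
eef_pos: [578.6, -29.5, 38.6]
tcp_rot: [3.142, -0.001, -3.066]
contact_force: [-1.0, 0.1, 0.1]
opening: 0.588
grasp_force: 0.4
```

Call:
step_arm:
  motion:
    - {"claw": 50, "delta_pos": [-1, 0, 0], "turn": 0}
    - {"claw": 50, "delta_pos": [-1, 0, 0], "turn": 0}

```text
clock: 13.18
eef_pos: [581.0, -29.3, 38.7]
tcp_rot: [3.142, -0.0, -3.066]
contact_force: [-0.8, -0.7, -0.4]
opening: 0.585
grasp_force: 0.3
```

Call:
step_arm:
  motion:
    - {"claw": 50, "delta_pos": [-1, 0, 0], "turn": 0}
    - {"claw": 50, "delta_pos": [-1, 0, 0], "turn": 0}

```text
clock: 13.35
eef_pos: [583.0, -29.2, 38.7]
tcp_rot: [-3.142, -0.0, -3.066]
contact_force: [-3.8, -2.8, 0.4]
opening: 0.584
grasp_force: 2.7
```

Call:
step_arm:
  motion:
    - {"claw": 50, "delta_pos": [-1, 0, 0], "turn": 0}

```text
clock: 13.43
eef_pos: [583.1, -29.1, 38.6]
tcp_rot: [3.142, -0.002, -3.066]
contact_force: [-6.6, -1.3, 5.2]
opening: 0.584
grasp_force: 3.7
```

Call:
step_arm:
  motion:
    - {"claw": 50, "delta_pos": [-1, 0, 0], "turn": 0}
    - {"claw": 50, "delta_pos": [0, 0, 0], "turn": 0}

```text
clock: 13.6
eef_pos: [583.0, -29.1, 38.4]
tcp_rot: [3.141, -0.004, -3.066]
contact_force: [-7.9, -1.2, 4.2]
opening: 0.586
grasp_force: 3.8
```

```bash
python3 -c "
from pl import *
rep('side')"
```

```text
tcp corner [-94.5 -65.7] [583.  -29.1  38.4] [-7.9 -1.2  4.2] 13.6
2604.5 [-39.3 -50.4] [ 97.6 148.3] 0.8
286.5 [-147.6   -6.7] [90.7 32.8] 34.3
63.5 [-110.9 -251.7] [22.7 71.9] 85.1
```

The plate is stalled at the far stop with a steady ~8 N. I'll back off, rise, close the fingers, and set up behind the post.

Call:
step_arm:
  motion:
    - {"claw": 50, "delta_pos": [8, 0, 0], "turn": 0}
    - {"claw": 50, "delta_pos": [16, 0, 0], "turn": 0}
    - {"claw": 50, "delta_pos": [10, 0, -25], "turn": 0}
    - {"claw": 50, "delta_pos": [0, 0, -35], "turn": 0}
    - {"claw": 0, "delta_pos": [10, 10, -20], "turn": 0}
    - {"claw": 0, "delta_pos": [15, 25, 0], "turn": 0}
    - {"claw": 0, "delta_pos": [15, 25, 0], "turn": 0}
    - {"claw": 0, "delta_pos": [14, 21, 0], "turn": 0}

```text
clock: 14.32
eef_pos: [490.7, 46.0, 119.5]
tcp_rot: [3.141, 0.002, -3.067]
contact_force: [0.1, 0.6, -0.1]
opening: 0.023
grasp_force: 0.0
```

Call:
step_arm:
  motion:
    - {"claw": 0, "delta_pos": [0, 0, 0], "turn": 0.121}
    - {"claw": 0, "delta_pos": [0, 0, 0], "turn": 0.121}
    - {"claw": 0, "delta_pos": [0, 0, 0], "turn": 0.121}
    - {"claw": 0, "delta_pos": [0, 0, 0], "turn": 0.121}
    - {"claw": 0, "delta_pos": [0, 0, 0], "turn": 0.121}
    - {"claw": 0, "delta_pos": [0, 0, 0], "turn": 0.121}
    - {"claw": 0, "delta_pos": [0, 0, 0], "turn": 0.121}
    - {"claw": 0, "delta_pos": [0, 0, 0], "turn": 0.121}

```text
clock: 14.98
eef_pos: [491.3, 45.2, 118.9]
tcp_rot: [3.141, 0.001, 2.243]
contact_force: [-0.1, 0.2, -1.0]
opening: -0.0
grasp_force: 0.0
```

Call:
step_arm:
  motion:
    - {"claw": 0, "delta_pos": [0, 0, 0], "turn": 0.121}
    - {"claw": 0, "delta_pos": [0, 0, 0], "turn": 0.121}
    - {"claw": 0, "delta_pos": [0, 0, 0], "turn": 0}

```text
clock: 15.23
eef_pos: [491.3, 45.2, 118.9]
tcp_rot: [3.141, 0.0, 2.001]
contact_force: [0.1, -0.1, 1.3]
opening: 0.002
grasp_force: 0.0
```

```bash
python3 -c "
from pl import *
print(s['tcp_rot'],s['opening']);rep('side');rep('top');grab('wrist','w5.png')"
```

```text
tcp corner [-180.3   15.3] [491.3  45.2 118.9] [ 0.1 -0.1  1.3] 15.2333
[3.1 0.  2. ] 0.0017441018651478935
2591.0 [-37.8 -50.4] [ 92.  148.8] 0.4
595.5 [-240.5  -72.3] [181.6  35. ] 66.5
288.5 [-148.3   -7.2] [92.3 32.8] 34.3
616.5 [ -65.7 -102. ] [ 60.5 123. ] 42.1
```

View pics/w5.png

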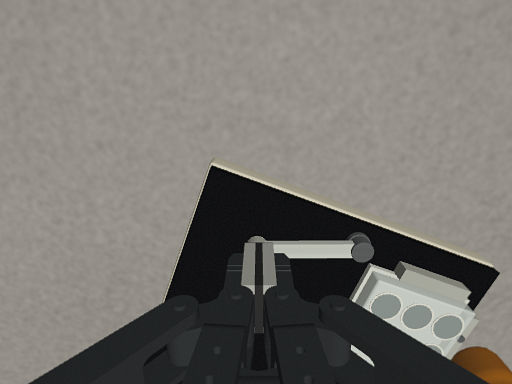

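The wrist view shows the lever level across the picture: post at (257,240) just ahead of the closed tips, pivot at (362,248). The plate's left end is against the left stop at (430,280). I'll lower with tips above the lever bar, then swing.

Call:
step_arm:
  motion:
    - {"claw": 0, "delta_pos": [0, 0, 25], "turn": 0}
    - {"claw": 0, "delta_pos": [0, 0, 20], "turn": 0}
    - {"claw": 0, "delta_pos": [0, 0, 12], "turn": 0}
    - {"claw": 0, "delta_pos": [0, 0, 6], "turn": 0}
    - {"claw": 0, "delta_pos": [0, 0, 0], "turn": 0}
    - {"claw": 0, "delta_pos": [-5, 0, 0], "turn": 0}
    - {"claw": 0, "delta_pos": [-3, 0, 0], "turn": 0}
    - {"claw": 0, "delta_pos": [-2, 0, 0], "turn": 0}

```text
clock: 16.05
eef_pos: [496.4, 35.7, 56.6]
tcp_rot: [3.14, 0.001, 2.007]
contact_force: [0.9, -1.0, -0.7]
opening: -0.002
grasp_force: 0.0
```

Call:
step_arm:
  motion:
    - {"claw": 0, "delta_pos": [-4.4, -1, 0], "turn": -0.06}
    - {"claw": 0, "delta_pos": [-4.4, -1, 0], "turn": -0.06}
    - {"claw": 0, "delta_pos": [-4.4, -1, 0], "turn": -0.06}
    - {"claw": 0, "delta_pos": [-4.4, -1, 0], "turn": -0.06}
    - {"claw": 0, "delta_pos": [-4.4, -1, 0], "turn": -0.06}
    - {"claw": 0, "delta_pos": [-4.4, -1, 0], "turn": -0.06}
    - {"claw": 0, "delta_pos": [-4.4, -1, 0], "turn": -0.06}
    - {"claw": 0, "delta_pos": [-4.4, -1, 0], "turn": -0.06}

```text
clock: 16.72
eef_pos: [510.2, 3.0, 56.4]
tcp_rot: [3.141, 0.0, 2.49]
contact_force: [-0.6, 0.5, 0.8]
opening: -0.001
grasp_force: 0.5
```

```bash
cat > lv.py <<'E'
from pl import *
d=(np.array(s['eef_pos'])[:2]-C)@Rs-[-102,12]
y=s['tcp_rot'][2]; th=y-(np.pi+a)+np.pi/2; th=(th+np.pi)%(2*np.pi)-np.pi
r=np.array([-np.cos(th),-np.sin(th)]);t=np.array([np.sin(th),-np.cos(th)])
print('theta',th,'rad',d@r,'tan',d@t,s['tcp_rot'])
E
python3 lv.py
```

```text
tcp corner [-164.7  -28.1] [510.2   3.   56.4] [-0.6  0.5  0.8] 16.7167
theta 0.8433873061076187 rad 71.64652305274113 tan -20.11715174775894 [3.1 0.  2.5]
```

Call:
step_arm:
  motion:
    - {"claw": 0, "delta_pos": [-4.4, -1, 0], "turn": -0.06}
    - {"claw": 0, "delta_pos": [-4.4, -1, 0], "turn": -0.06}
    - {"claw": 0, "delta_pos": [-4.4, -1, 0], "turn": -0.06}
    - {"claw": 0, "delta_pos": [-4.4, -1, 0], "turn": -0.06}
    - {"claw": 0, "delta_pos": [-4.4, -1, 0], "turn": -0.06}
    - {"claw": 0, "delta_pos": [-4.4, -1, 0], "turn": -0.06}
    - {"claw": 0, "delta_pos": [-4.4, -1, 0], "turn": -0.06}
    - {"claw": 0, "delta_pos": [-4.4, -1, 0], "turn": -0.06}

```text
clock: 17.38
eef_pos: [538.4, -19.2, 56.4]
tcp_rot: [-3.142, 0.0, 2.97]
contact_force: [-0.1, -0.2, -0.1]
opening: 0.002
grasp_force: 0.5
```

Call:
step_arm:
  motion:
    - {"claw": 0, "delta_pos": [-3.7, -0.8, 0], "turn": -0.05}
    - {"claw": 0, "delta_pos": [-3.7, -0.8, 0], "turn": -0.05}
    - {"claw": 0, "delta_pos": [-2.9, -0.7, 0], "turn": -0.04}
    - {"claw": 0, "delta_pos": [-2.2, -0.5, 0], "turn": -0.03}
    - {"claw": 0, "delta_pos": [-1.5, -0.3, 0], "turn": -0.02}
    - {"claw": 0, "delta_pos": [0, 0, 0], "turn": 0}

```text
clock: 17.88
eef_pos: [552.3, -23.5, 56.3]
tcp_rot: [-3.141, 0.001, -3.126]
contact_force: [0.7, -0.7, 0.5]
opening: -0.001
grasp_force: 0.0
```

```bash
python3 lv.py; python3 -c "from pl import *;grab('wrist','w6.png')"
```

```text
tcp corner [-124.7  -57.7] [552.3 -23.5  56.3] [ 0.7 -0.7  0.5] 17.8833
theta 1.5111443349006013 rad 70.95471194827365 tan -18.491982920683082 [-3.1  0.  -3.1]
tcp corner [-124.7  -57.7] [552.3 -23.5  56.3] [ 0.7 -0.7  0.5] 17.8833
```

View pics/w6.png

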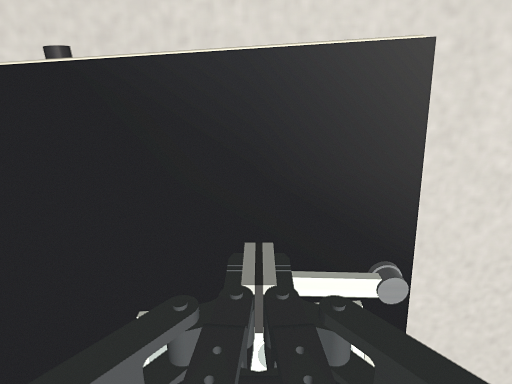

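The lever lies just ahead of the fingers, with the pivot at (391,288) and the bar level at about θ≈1.5. About 12 mm remain, so I'll take fine steps.

Call:
step_arm:
  motion:
    - {"claw": 0, "delta_pos": [-2.2, -0.5, 0], "turn": -0.03}
    - {"claw": 0, "delta_pos": [-2.2, -0.5, 0], "turn": -0.03}
    - {"claw": 0, "delta_pos": [-2.2, -0.5, 0], "turn": -0.03}
    - {"claw": 0, "delta_pos": [-1.5, -0.3, 0], "turn": -0.02}
    - {"claw": 0, "delta_pos": [-1, 0, 0], "turn": -0.01}

```text
clock: 18.35
eef_pos: [561.0, -24.5, 55.9]
tcp_rot: [-3.142, 0.0, -3.006]
contact_force: [-1.0, -0.8, 0.2]
opening: 0.003
grasp_force: 0.4
```

Call:
step_arm:
  motion:
    - {"claw": 0, "delta_pos": [-1, 0, 0], "turn": -0.01}
    - {"claw": 0, "delta_pos": [-1, 0, 0], "turn": -0.01}

```text
clock: 18.52
eef_pos: [562.8, -24.1, 55.8]
tcp_rot: [3.142, -0.0, -2.986]
contact_force: [-0.7, -1.6, 1.0]
opening: 0.006
grasp_force: 0.4
```

Call:
step_arm:
  motion:
    - {"claw": 0, "delta_pos": [-1, 0, 0], "turn": -0.01}

```text
clock: 18.6
eef_pos: [563.8, -23.9, 55.7]
tcp_rot: [3.142, -0.0, -2.976]
contact_force: [-0.9, -0.9, -0.3]
opening: 0.002
grasp_force: 0.4
```

Call:
step_arm:
  motion:
    - {"claw": 0, "delta_pos": [-1, 0, 0], "turn": 0}

```text
clock: 18.68
eef_pos: [564.9, -23.7, 55.8]
tcp_rot: [-3.142, -0.0, -2.976]
contact_force: [-1.6, -0.9, 1.2]
opening: 0.002
grasp_force: 0.4
```

Call:
step_arm:
  motion:
    - {"claw": 0, "delta_pos": [-1, 0, 0], "turn": 0}

```text
clock: 18.77
eef_pos: [565.9, -23.6, 55.7]
tcp_rot: [-3.142, -0.0, -2.977]
contact_force: [-0.9, -0.1, 0.2]
opening: -0.001
grasp_force: 0.4
```

Call:
step_arm:
  motion:
    - {"claw": 0, "delta_pos": [-1, 0, 0], "turn": 0}

```text
clock: 18.85
eef_pos: [566.3, -23.4, 55.6]
tcp_rot: [3.141, -0.001, -2.977]
contact_force: [-3.8, -1.1, 2.2]
opening: -0.003
grasp_force: 2.4
```

Call:
step_arm:
  motion:
    - {"claw": 0, "delta_pos": [-1, 0, 0], "turn": 0}

```text
clock: 18.93
eef_pos: [566.5, -23.4, 55.5]
tcp_rot: [3.141, -0.003, -2.976]
contact_force: [-7.8, -3.7, 5.3]
opening: -0.001
grasp_force: 4.1
```

The force rises as the post meets the plate. I'll back off and clear.

Call:
step_arm:
  motion:
    - {"claw": 0, "delta_pos": [4, 0, 0], "turn": 0}
    - {"claw": 0, "delta_pos": [12, 0, 0], "turn": 0}
    - {"claw": 0, "delta_pos": [20, 0, 0], "turn": 0}
    - {"claw": 0, "delta_pos": [20, 0, -20], "turn": 0}
    - {"claw": 0, "delta_pos": [10, 0, -40], "turn": 0}
    - {"claw": 0, "delta_pos": [10, 0, -40], "turn": 0}
    - {"claw": 0, "delta_pos": [10, 0, -40], "turn": 0}
    - {"claw": 0, "delta_pos": [0, 0, 0], "turn": 0}

```text
clock: 19.6
eef_pos: [485.5, -37.8, 202.8]
tcp_rot: [-3.139, 0.01, -2.977]
contact_force: [1.3, 0.5, 0.5]
opening: -0.004
grasp_force: 0.0
```

Call:
step_arm:
  motion:
    - {"claw": 0, "delta_pos": [30, 0, -20], "turn": 0}
    - {"claw": 0, "delta_pos": [30, 0, 0], "turn": 0}
    - {"claw": 0, "delta_pos": [30, 0, 0], "turn": 0}
    - {"claw": 0, "delta_pos": [0, 0, 0], "turn": 0}
    - {"claw": 0, "delta_pos": [0, 0, 0], "turn": 0}

```text
clock: 20.02
eef_pos: [393.6, -52.3, 216.1]
tcp_rot: [-3.141, 0.002, -2.977]
contact_force: [0.3, -0.5, 0.3]
opening: 0.001
grasp_force: 0.0
```

```bash
python3 -c "
from pl import *
rep('top')
t=grab('top')['img'][170:280,215:345];w=grab('side')['img'][150:270,220:360]
R=lambda i:cv2.resize(cv2.cvtColor(i,cv2.COLOR_RGB2BGR),(400,360),interpolation=cv2.INTER_CUBIC)
cv2.imwrite('pics/f.png',np.hstack([R(t),R(w)]))"
```

```text
tcp corner [-285.2  -74.5] [393.6 -52.3 216.1] [ 0.3 -0.5  0.3] 20.0167
2093.0 [-49.3 -59.6] [109.7 137.8] 0.3
```

View pics/f.png

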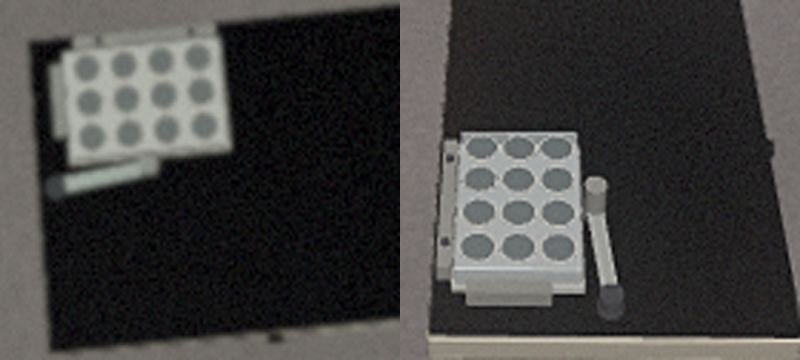

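The composite shows the plate square in the corner against both bars. The post is against its near long side, the bystanders are untouched and the arm is clear.

```bash
python3 -c "
from rig import *
print(sign_off())"
```

```text
the job is handed in; nothing more can be done
None
```

The plate is home against both stop bars and the lever's post rests on its near long side; I handed the job in at about 20 s with the arm clear. I judged this from the final pictures and the contact forces, and sign-off returned no verdict.

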